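# Dehumidifier back to its night click

### The arm

A 6-joint arm with a two-finger parallel gripper is mounted at the origin on the work surface. World frame = base frame: x ahead of the robot, y to its left, z up, the work surface at z = 0. Lengths are in m, angles in rad, forces in N, time in s.
With the tool pointing down it reaches from about 0.25 to 0.725 m from the base axis. Payload 4 kg.
Tool frame: the origin (TCP) lies midway between the tips of the shut fingers; the grasp point (between the pads) lies bot.tcp_to_grasp behind it (bot.tcp_to_grasp is the distance from the TCP to the grasp point, in m); z points along the fingers, y is the line along which they close (so a half turn about z gives the same grasp; the last joint's range is limited). The gripper opens to 85 mm and grips with 20 to 120 N. Pads are 22 mm wide; open, the fingers measure 114 mm over their backs; the gripper's body (76 mm by 85 mm) begins 54 mm behind the grasp point. The pads swing forward as they close: fully open they stand 13 mm farther back than shut.
Start: joints at [-1.24, 0.241, 0.005, 1.335, 0, 1.571], TCP at [0.162, -0.473, 0.199] pointing down, gripper open.
Joint ranges: [-2.72, 2.72], [-1.05, 1.87], [-1.09, 1.28], [-1.99, 2.15], [-1.42, 1.44], [-3.14, 3.14]. Speed limits (rad/s): [2.79, 2.79, 3.14, 3.14, 3.14, 3.14].

### API

Orientations are given as a unit quaternion [x, y, z, w].
In Python, from workcell import readout, camera, bot gives the robot as it stands. The module is installed in compiled form; this text tells all that it offers.
- The arm moves only by the tool jog_arm, never from a script. Its argument "motion" is a list of rows, each an object of numbers: "x", "y", "z": the shift along the tool's x, y, z in mm; "spin": the turn about the tool's z in degrees; "fingers": the closure, from -1 (fully open) to 1 (shut). A call has 1 to 8 rows; each row is the pose to reach, as a shift and turn from the pose commanded when the call began, along the tool's axes at that moment; what a row does not reach only later rows make up. A row lasts 1/8 s, in which the tool goes at most 62.5 mm and 10.7 degrees, less where a joint would pass 70% of its speed; a pose out of reach is approached as far as the arm can. A call with a gripper value outside its range is refused whole. The fingers move at their own pace and stop on an object; the grip force is fixed at half the most. Time passes only in rows, so rows that repeat a pose let the fingers close. It gives the time, the measured TCP pose, the force, the opening and the grip force at its end, in the units of the state.
- readout.get_obs(): the state, without advancing time (a new reading comes with each control period).
- camera(name): name is "scene" or "top"; returns a dict with "pixels" (480x640x3 uint8, red, green, blue), "K" (3x3 intrinsics, pixels), "dist" ([k1, k2, p1, p2, k3] as OpenCV has them; the pictures are not rectified), "rvec" (rotation vector, rad) and "tvec" (3), from world to camera coordinates, as OpenCV has them. Camera axes: x right, y down, z forward; pixel columns grow to the right and rows downward; lengths in m; the calibration is good to about 2 mm. A picture is of the moment at which its call begins. There is no depth.
- bot.job_done(): hands the job in; it is judged then, once.
The state is a dict: "clock": time; "joint_pos": joint angles; "joint_vel": joint speeds; "tau": joint torques, N m; "eef_pos": TCP position; "tool_rot": TCP orientation; "ft_force": force on the tool from outside, world axes, zero at the start; "ft_torque": the same for the moment, N m; "grip_width": finger opening in m; "grasp_force": force on a finger pad.
Only numpy, scipy, OpenCV 4.12 (cv2) and the standard library are available. Lean on these libraries where they do the work, as an engineer would, in place of code of your own. Each camera call takes 0.05 s, during which the arm holds its last target. There are 200 camera calls.

### The job

The wardrobe dehumidifier has been left on two or three dots: press a fingertip lightly on its big knurled dial and turn it back anticlockwise, click by click, until it clicks in at the one-dot night mark, without letting it run on into off. Do not pinch or lift anything, do not shove the dehumidifier along the shelf, and leave the things around it where they are.

Things in the scene. Friction and masses are not known exactly. Their poses are not given: they have to be found in the camera images.
- dehumidifier: compact white dehumidifier standing loose on rubber feet, 2.2 kg, 150 mm (its x) by 165 mm (its y) by 185 mm tall; origin at the centre of its underside, z up. Its front, with the water tank, faces its own -x. The dial sits in the middle of its flat top.
- dial (a joint): angle of the dial in rad, growing clockwise seen from above. It clicks at 0 (ring, off), 0.524 (one dot, night), 1.047 (two dots) and 1.571 (three dots) and stops 0.03 beyond the first and last. A spring catch draws it into the nearest click from either side; leaving a click takes about 0.035 N m, a few newtons of light fingertip pressure. It starts in the two-dot or the three-dot click.
- dial_top (a point): centre of the flat top face of the dial: a black disc with a knurled rim, 94 mm across and 22 mm high, its top 208 mm above the shelf; it turns about the upright axis through this point and can be dragged round by friction on its top or its rim (soft-touch rubber: the friction coefficient of a finger on it is about 0.6 or more).
- pointer_tip (a point): outer end of the white line inlaid flat in the dial's top face, 45.5 mm from the dial's axis; the line points at the mark that is set. It carries no raised edge.
- one_dot_mark (a point): the one-dot (night) mark, 60 mm from the dial's axis and 23 mm below the dial's top. Four flat printed marks lie on that circle, on the dehumidifier's +x side: clockwise from above a ring (off), one dot (night), two dots, three dots, at +45, +15, -15 and -45 degrees from the dehumidifier's x axis (anticlockwise positive).
- egg_cup: plain wooden egg cup, 48 mm wide, 64 mm tall; origin at the centre of its foot, z up. Bystander.
- bell: steel hand bell standing on its mouth, 72 mm wide, 98 mm tall; origin at the centre of its underside, z up. Bystander.
- salt_pig: white ceramic salt pig with a round slanting mouth, about 120 mm wide, 138 mm tall; origin at the centre of its foot, z up. Bystander.
- key_tin: flat aluminium key tin with a slide latch, 64 x 100 x 30 mm; origin at the centre of its underside, z up. Bystander.
Not all that is in view belongs to the job. There is more than one size of the dehumidifier; the job needs the largest.

How it is judged:
On the way, in this order (a step that is already met when the one before it is completed fails the run):
1. a fingertip bears on the dehumidifier's dial while it still stands above the one-dot click (contact force between the fingers and dehumidifier above 0.5 N and value of joint dial above 0.8 rad), for 0.05 s.
2. the dial is turned into the one-dot click (value of joint dial between 0.4236 and 0.6236 rad), for 0.1 s.
At the end, for the whole second after the job is handed in: The dial rests clicked in at the one-dot mark (within about 5 degrees), the dehumidifier stands upright within 15 mm of where it was, and the egg cup, bell, salt pig and key tin stand upright within 20 mm of where they were (value of joint dial between 0.4336 and 0.6136 rad and velocity of joint dial between -0.1 and 0.1 rad/s and distance of dehumidifier from where it was at the start of the episode below 0.015 m and angle between dehumidifier's own z axis and vertical below 0.05 rad and linear speed of dehumidifier below 0.02 m/s and distance of each of egg_cup, bell, salt_pig, key_tin from where it was at the start of the episode below 0.02 m and angle between each of egg_cup, bell, salt_pig, key_tin's own z axis and vertical below 0.15 rad and linear speed of each of egg_cup, bell, salt_pig, key_tin below 0.03 m/s); the robot touches nothing.
It fails at once if the dial ran past the one-dot click towards off (value of joint dial below 0.22 rad).
It fails at once if the dehumidifier was lifted, tipped or shoved along the shelf (height (world z) of dehumidifier above 0.012 m or angle between dehumidifier's own z axis and vertical above 0.12 rad or distance of dehumidifier from where it was at the start of the episode above 0.025 m).
It fails at once if the dehumidifier or its dial was pinched or pressed hard (over 40 N) (contact force between the fingers and dehumidifier above 40 N).
It fails at once if the egg cup, bell, salt pig or key tin was moved, lifted or tipped (distance of any of egg_cup, bell, salt_pig, key_tin from where it was at the start of the episode above 0.03 m or angle between any of egg_cup, bell, salt_pig, key_tin's own z axis and vertical above 0.35 rad).
It also fails if it takes over 45 s, if anything falls off the work surface, if the arm or the gripper's body presses on something with over 40 N, if the wrist force passes 120 N, or if a joint passes its speed limit or range.

## Working session

There is one attempt and no reset: what is moved stays moved. The work goes in short steps, Python scripts to look and compute and a tool call to move; the robot and the scene stay as the last step left them, time stands still between calls to the robot, and variables do not carry over. Pictures are saved under pics/ and viewed, at most 10 in all, crops included, and the job is handed in when it is done.

Besides the shell and the picture viewer there is one more tool, called after "Call:" as name(argument=value, ...), one argument or row to a line, values as JSON. jog_arm: Moves the arm, as the interface text tells. Its arguments: {"type":"object","properties":{"motion":{"type":"array"}},"required":["motion"]}

```bash
mkdir -p pics; python3 - <<'E'
from workcell import readout, camera, bot
import cv2, pickle
for n in("scene","top"):
    c=camera(n); pickle.dump(c,open(n+".pkl","wb")); cv2.imwrite(f"pics/{n}0.png",c["pixels"][:,:,::-1])
    print(n,c["K"],c["dist"],c["rvec"],c["tvec"])
print(readout.get_obs(), bot.tcp_to_grasp)
E
```

```text
scene [[446.34697638   0.         318.97326844]
 [  0.         446.34697638 230.02104408]
 [  0.           0.           1.        ]] [0.00521763 0.         0.         0.         0.        ] [ 1.59457161  1.89731594 -0.81617868] [ 0.06763734 -0.27083663  1.43931124]
top [[470.80925928   0.         322.80044679]
 [  0.         470.80925928 239.72730037]
 [  0.           0.           1.        ]] [0.01679085 0.         0.         0.         0.        ] [ 2.17077706 -2.10951684  0.14488186] [0.02147744 0.54553151 1.00249612]
{'clock': 0.1, 'joint_pos': array([-1.23998280e+00,  2.41354266e-01,  3.85345300e-03,  1.33521726e+00,
       -4.33869942e-05,  1.57080782e+00]), 'joint_vel': array([ 9.70584671e-05, -6.24699399e-04,  3.97085125e-03, -5.74290303e-05,
        2.98550521e-04, -1.12078268e-04]), 'tau': array([ 2.46654799e-04, -3.73138011e+01,  2.53009647e+01,  1.08426195e-02,
        3.08570714e-05, -9.35431444e-06]), 'eef_pos': array([ 0.16218517, -0.47229031,  0.19789165]), 'tool_rot': array([ 9.86351949e-01,  1.64647830e-01, -1.79614222e-04, -9.44186973e-04]), 'ft_force': array([ 0.2452304 , -0.28310968,  0.33450313]), 'ft_torque': array([-0.0557404 , -0.02154808,  0.03862549]), 'grasp_force': 0.0, 'grip_width': 0.08546253246451414} 0.0187
```

View pics/scene0.png

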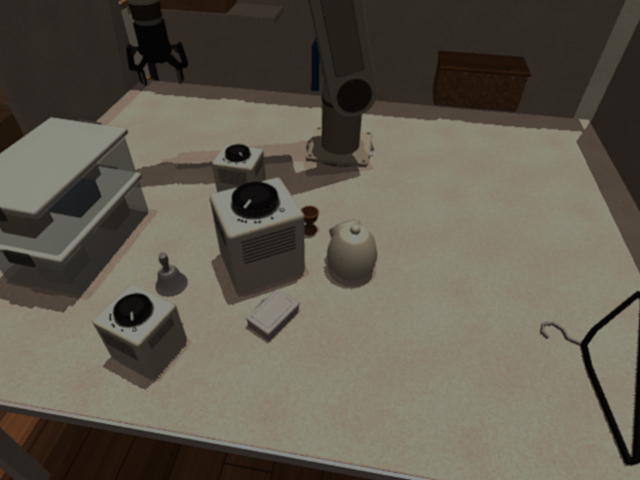

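View pics/top0.png

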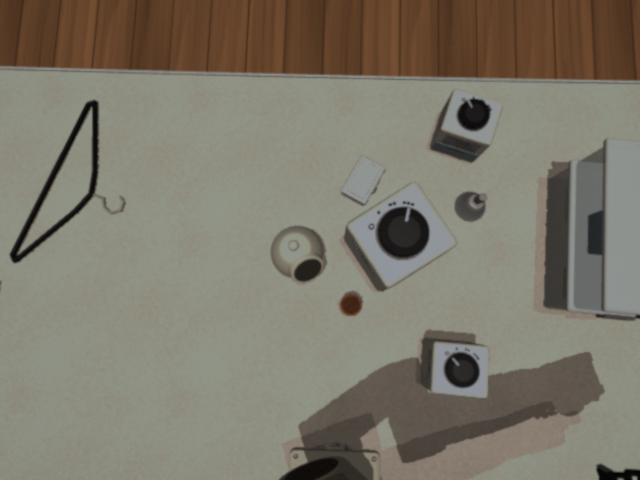

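The pictures show three dehumidifiers. The largest has its dial at about (256,200) in the scene view and (403,232) in the top view, with the marks towards the upper left in the top view. The egg cup, salt pig, key tin and bell all stand around it. Next I'll measure the dial.

```bash
cat > h.py <<'E'
import cv2, numpy as np
def ray(c,uv,z):
    p=cv2.undistortPoints(np.array([[uv]],float),c["K"],c["dist"])[0,0]
    R=cv2.Rodrigues(c["rvec"])[0]; o=-R.T@c["tvec"]; d=R.T@np.array([*p,1]); return o+d*(z-o[2])/d[2]
def proj(c,P): return cv2.projectPoints(np.array(P,float).reshape(-1,3),c["rvec"],c["tvec"],c["K"],c["dist"])[0][:,0]
def dial(c,uv,r):
    g=c["pixels"].max(2); m=(g<75).astype(np.uint8)
    m2=np.zeros_like(m); cv2.circle(m2,uv,r,1,-1); m&=m2
    cs,_=cv2.findContours(m,cv2.RETR_EXTERNAL,cv2.CHAIN_APPROX_NONE); k=max(cs,key=cv2.contourArea)
    return cv2.convexHull(k)
E
python3 - <<'E'
from h import *; import pickle
S=pickle.load(open("scene.pkl","rb"));T=pickle.load(open("top.pkl","rb"))
for c,uv,r in((S,(256,200),30),(T,(403,232),34)):
    h=dial(c,uv,r); P=np.array([ray(c,p[0],.208)[:2] for p in h],np.float32)
    (x,y),R=cv2.minEnclosingCircle(P); print("dial",x,y,R,cv2.boundingRect(h))
    g=c["pixels"].max(2); m=np.zeros_like(g); cv2.fillPoly(m,[h],1); m=cv2.erode(m,np.ones((3,3)))
    Y,X=np.nonzero((g>110)&(m>0)); Q=np.array([ray(c,(a,b),.208)[:2] for a,b in zip(X,Y)])-[x,y]
    if len(Q):
        i=np.argmax(np.hypot(*Q.T)); print("pointer",len(Q),Q.mean(0),np.degrees(np.arctan2(*Q.mean(0)[::-1])),Q[i])
for nm,uv in(("ring",(371,226)),("one?",(375,212)),("two?",(391,205)),("3",(407,203))):
    print(nm,ray(T,uv,.185))
# marks & body corners in top: unit body top outline
g=cv2.cvtColor(T["pixels"],cv2.COLOR_RGB2GRAY)
crop=lambda c,x,y,w,h,k:cv2.resize(c["pixels"][y:y+h,x:x+w,::-1],None,fx=k,fy=k,interpolation=cv2.INTER_CUBIC)
a=crop(T,335,175,130,120,5); cv2.imwrite("pics/c1.png",a)
E
```

```text
dial 0.538287878036499 -0.110947385430336 0.0806303545832634 (229, 170, 51, 49)
pointer 45 [-0.0050664  -0.01650117] -107.06819914271065 [-0.00157136 -0.05740048]
dial 0.538681149482727 -0.11246660351753235 0.048575062304735184 (377, 207, 52, 51)
pointer 32 [ 0.03335796 -0.00840562] -14.14310165013839 [ 0.04379576 -0.01191675]
ring [ 0.55243249 -0.05606738  0.185     ]
one? [ 0.57989511 -0.0633295   0.185     ]
two? [ 0.59443705 -0.09382402  0.185     ]
3 [ 0.59918724 -0.12445312  0.185     ]
```

View pics/c1.png

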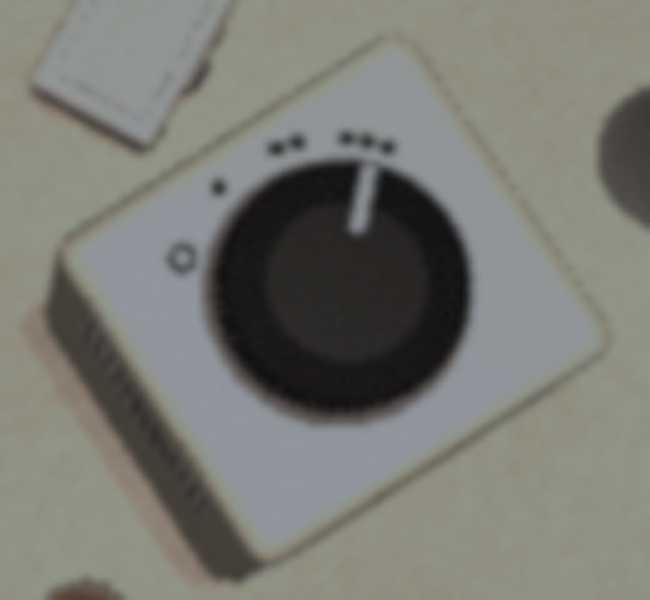

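The pointer is on three dots (crop (368,165), about (409,208) in the full picture). The dial centre is near (0.539, -0.112) and the measured radius is 48 mm, against 47 mm given. The unit's x axis points at about +31°. I'll check the centre against the printed marks and plan the approach. The plan is to use shut fingers on the near side of the top face at 33 mm radius, sweeping from 150° to 210°.

```bash
cat >> h.py <<'E'
from scipy.spatial.transform import Rotation as Ro
def totool(o,P): return Ro.from_quat(o["tool_rot"]).inv().apply(np.array(P)-o["eef_pos"])*1e3
E
python3 - <<'E'
from h import *; import pickle
from scipy.optimize import least_squares
from workcell import readout
T=pickle.load(open("top.pkl","rb"))
M=np.array([ray(T,(335+u/5,175+v/5),.185)[:2] for u,v in((181,258),(219,187),(286,145),(367,143))])
f=lambda p:(p[:2]+.06*np.c_[np.cos(p[2]+np.radians([45,15,-15,-45])),np.sin(p[2]+np.radians([45,15,-15,-45]))]-M).ravel()
r=least_squares(f,[.54,-.11,.5]); print(r.x,np.degrees(r.x[2]),np.abs(r.fun).max())
C=r.x[:2]; pt=ray(T,(335+368/5,175+168/5),.208)[:2]-C; print("pointer",np.hypot(*pt),np.degrees(np.arctan2(pt[1],pt[0])))
o=readout.get_obs(); a=np.radians(150)
print(totool(o,[[.2,-.40,.27],[*(C+.033*np.array([np.cos(a),np.sin(a)])),.27]]))
print(Ro.from_quat(o["tool_rot"]).as_matrix())
E
```

```text
[ 0.53943329 -0.11528804  0.58480464] 33.5068377662255 0.00026612711940908473
pointer 0.04457494354333548 -10.794315814598525
[[  59.24147561  -56.22703539  -72.00299912]
 [ 451.07623043 -240.1415427   -71.66657041]]
[[ 9.45782119e-01  3.24801078e-01 -6.65242349e-04]
 [ 3.24801756e-01 -9.45780401e-01  1.80345514e-03]
 [-4.34090030e-05 -1.92174751e-03 -9.99998152e-01]]
```

The mark fit gives a centre of (0.5394, -0.1153) and a yaw of 33.5°, with 0.3 mm residual. The pointer reads -10.8°, and three dots should be at -11.5°, so they agree. Moving in.

Call:
jog_arm(
  motion=[
    {"z": -60, "fingers": 1},
    {"x": 30, "y": -28, "z": -72, "fingers": 1},
    {"x": 59, "y": -56, "z": -72, "fingers": 1},
    {"x": 110, "y": -80, "z": -72, "fingers": 1},
    {"x": 160, "y": -105, "z": -72, "fingers": 1},
    {"x": 210, "y": -130, "z": -72, "fingers": 1},
    {"x": 260, "y": -155, "z": -72, "fingers": 1},
    {"x": 310, "y": -180, "z": -72, "fingers": 1},
  ],
)

```text
validation failed for argument at $.mo...
```

Call:
jog_arm(
  motion=[
    {"x": 50, "y": -22, "fingers": 1},
    {"x": 100, "y": -43, "fingers": 1},
    {"x": 141, "y": -60, "fingers": 1},
    {"x": 141, "y": -60, "fingers": 1},
    {"x": 141, "y": -60, "fingers": 1},
  ],
)

```text
validation failed for argument at $.mo...
```

```bash
python3 - <<'E'
from h import *
from workcell import readout,camera
o=readout.get_obs(); C=np.array([.5394,-.1153]); a=np.radians(150)
print(o["clock"],o["eef_pos"],o["ft_force"],o["grip_width"],totool(o,[*(C+.033*np.array([np.cos(a),np.sin(a)])),.212]))
E
```

```text
0.1 [ 0.16218517 -0.47229031  0.19789165] [ 0.2452304  -0.28310968  0.33450313] 0.08546253246451414 [ 451.04337928 -240.02958256  -13.66667699]
```

Call:
jog_arm(
  motion=[
    {"x": 0, "y": 0, "z": -60, "spin": 0, "fingers": 1},
    {"x": 30, "y": -28, "z": -72, "spin": 0, "fingers": 1},
    {"x": 59, "y": -56, "z": -72, "spin": 0, "fingers": 1},
    {"x": 110, "y": -80, "z": -72, "spin": 0, "fingers": 1},
    {"x": 160, "y": -105, "z": -72, "spin": 0, "fingers": 1},
    {"x": 210, "y": -130, "z": -72, "spin": 0, "fingers": 1},
    {"x": 260, "y": -155, "z": -72, "spin": 0, "fingers": 1},
    {"x": 310, "y": -180, "z": -72, "spin": 0, "fingers": 1},
  ],
)

```text
clock: 1.1
eef_pos: [0.398, -0.2004, 0.2704]
tool_rot: [0.986, 0.165, -0.0, -0.0]
ft_force: [0.4, 0.2, -1.4]
grip_width: -0.0003
grasp_force: 0.0
```

Call:
jog_arm(
  motion=[
    {"x": 50, "y": -22, "z": 0, "spin": 0, "fingers": 1},
    {"x": 100, "y": -43, "z": 0, "spin": 0, "fingers": 1},
    {"x": 141, "y": -60, "z": 0, "spin": 0, "fingers": 1},
    {"x": 141, "y": -60, "z": 0, "spin": 0, "fingers": 1},
    {"x": 141, "y": -60, "z": 0, "spin": 0, "fingers": 1},
  ],
)

```text
clock: 1.72
eef_pos: [0.5104, -0.0995, 0.2701]
tool_rot: [0.986, 0.165, -0.001, -0.0]
ft_force: [-0.5, -0.7, 0.5]
grip_width: 0.0001
grasp_force: 0.0
```

```bash
python3 - <<'E'
from h import *
from workcell import readout,camera
o=readout.get_obs(); C=np.array([.5394,-.1153]); a=np.radians(150)
print(o["clock"],o["eef_pos"],o["ft_force"],o["grip_width"],totool(o,[*(C+.033*np.array([np.cos(a),np.sin(a)])),.212]))
E
```

```text
1.725 [ 0.51035685 -0.09946159  0.27010653] [-0.49614383 -0.69928184  0.49941739] 0.0001298914107191877 [ 0.75485774 -0.44357408 58.1055531 ]
```

Call:
jog_arm(
  motion=[
    {"x": 1, "y": 0, "z": 40, "spin": 0, "fingers": 1},
    {"x": 1, "y": 0, "z": 54, "spin": 0, "fingers": 1},
    {"x": 1, "y": 0, "z": 58, "spin": 0, "fingers": 1},
    {"x": 1, "y": 0, "z": 58, "spin": 0, "fingers": 1},
    {"x": 1, "y": 0, "z": 58, "spin": 0, "fingers": 1},
  ],
)

```text
clock: 2.35
eef_pos: [0.5126, -0.0994, 0.214]
tool_rot: [0.986, 0.164, 0.001, 0.0]
ft_force: [0.3, -0.7, 1.4]
grip_width: -0.0001
grasp_force: 0.0
```

Call:
jog_arm(
  motion=[
    {"x": 0, "y": 0, "z": 1, "spin": 0, "fingers": 1},
    {"x": 0, "y": 0, "z": 2, "spin": 0, "fingers": 1},
    {"x": 0, "y": 0, "z": 2, "spin": 0, "fingers": 1},
    {"x": 0, "y": 0, "z": 2, "spin": 0, "fingers": 1},
  ],
)

```text
clock: 2.85
eef_pos: [0.512, -0.0991, 0.2107]
tool_rot: [0.986, 0.165, -0.0, -0.0]
ft_force: [-0.0, 0.9, -1.0]
grip_width: 0.0004
grasp_force: 0.0
```

Call:
jog_arm(
  motion=[
    {"x": 0, "y": 0, "z": 1, "spin": 0, "fingers": 1},
    {"x": 0, "y": 0, "z": 1, "spin": 0, "fingers": 1},
    {"x": 0, "y": 0, "z": 1, "spin": 0, "fingers": 1},
  ],
)

```text
clock: 3.22
eef_pos: [0.5119, -0.0991, 0.2097]
tool_rot: [0.986, 0.165, -0.0, 0.0]
ft_force: [0.3, -0.5, -0.1]
grip_width: 0.0003
grasp_force: 0.0
```

Call:
jog_arm(
  motion=[
    {"x": 0, "y": 0, "z": 1, "spin": 0, "fingers": 1},
    {"x": 0, "y": 0, "z": 1, "spin": 0, "fingers": 1},
    {"x": 0, "y": 0, "z": 1, "spin": 0, "fingers": 1},
  ],
)

```text
clock: 3.6
eef_pos: [0.5119, -0.0991, 0.2087]
tool_rot: [0.986, 0.165, -0.0, -0.0]
ft_force: [0.8, -0.7, -0.6]
grip_width: -0.0002
grasp_force: 0.0
```

Call:
jog_arm(
  motion=[
    {"x": 0, "y": 0, "z": 1, "spin": 0, "fingers": 1},
    {"x": 0, "y": 0, "z": 1, "spin": 0, "fingers": 1},
    {"x": 0, "y": 0, "z": 1, "spin": 0, "fingers": 1},
  ],
)

```text
clock: 3.98
eef_pos: [0.5119, -0.0991, 0.2077]
tool_rot: [0.986, 0.165, 0.0, 0.0]
ft_force: [-0.2, -0.9, 0.2]
grip_width: 0.0001
grasp_force: 0.0
```

Call:
jog_arm(
  motion=[
    {"x": 0, "y": 0, "z": 0.5, "spin": 0, "fingers": 1},
    {"x": 0, "y": 0, "z": 0.5, "spin": 0, "fingers": 1},
    {"x": 0, "y": 0, "z": 0.5, "spin": 0, "fingers": 1},
  ],
)

```text
clock: 4.35
eef_pos: [0.5119, -0.0991, 0.2072]
tool_rot: [0.986, 0.165, 0.0, -0.0]
ft_force: [1.6, -0.6, -1.0]
grip_width: -0.0001
grasp_force: 0.0
```

Call:
jog_arm(
  motion=[
    {"x": 0, "y": 0, "z": 0.5, "spin": 0, "fingers": 1},
    {"x": 0, "y": 0, "z": 0.5, "spin": 0, "fingers": 1},
    {"x": 0, "y": 0, "z": 0.5, "spin": 0, "fingers": 1},
  ],
)

```text
clock: 4.72
eef_pos: [0.5119, -0.0991, 0.2067]
tool_rot: [0.986, 0.165, -0.0, -0.0]
ft_force: [0.1, -0.0, 0.5]
grip_width: -0.0001
grasp_force: 0.0
```

Call:
jog_arm(
  motion=[
    {"x": 0, "y": 0, "z": 0.5, "spin": 0, "fingers": 1},
    {"x": 0, "y": 0, "z": 0.5, "spin": 0, "fingers": 1},
    {"x": 0, "y": 0, "z": 0.5, "spin": 0, "fingers": 1},
  ],
)

```text
clock: 5.1
eef_pos: [0.5119, -0.0991, 0.2062]
tool_rot: [0.986, 0.165, -0.0, -0.0]
ft_force: [0.1, -1.1, 0.6]
grip_width: -0.0002
grasp_force: 0.0
```

Call:
jog_arm(
  motion=[
    {"x": 0, "y": 0, "z": 0.5, "spin": 0, "fingers": 1},
    {"x": 0, "y": 0, "z": 0.5, "spin": 0, "fingers": 1},
    {"x": 0, "y": 0, "z": 0.5, "spin": 0, "fingers": 1},
  ],
)

```text
clock: 5.48
eef_pos: [0.5119, -0.0991, 0.2057]
tool_rot: [0.986, 0.165, 0.0, 0.0]
ft_force: [-0.3, -0.3, 0.3]
grip_width: -0.0
grasp_force: 0.0
```

The TCP is already 2 mm below the expected dial top and there is still no force, so I'll look before going lower.

```bash
python3 - <<'E'
from h import *
from workcell import readout,camera
S=camera("scene");T=camera("top")
k=lambda c,x,y:cv2.resize(c["pixels"][y:y+130,x:x+130,::-1],(390,390),interpolation=cv2.INTER_CUBIC)
cv2.imwrite("pics/d1.png",np.hstack([k(S,190,100),k(T,335,170)]))
o=readout.get_obs(); print(o["eef_pos"],proj(S,o["eef_pos"]),proj(T,o["eef_pos"]),o["ft_force"],o["ft_torque"])
E
```

```text
[ 0.51193682 -0.09910152  0.20571788] [[265.49559641 186.4741879 ]] [[394.98776835 246.20997264]] [ 0.22314203  0.22300878 -0.72476719] [ 0.03040197 -0.00518362  0.02255824]
```

View pics/d1.png

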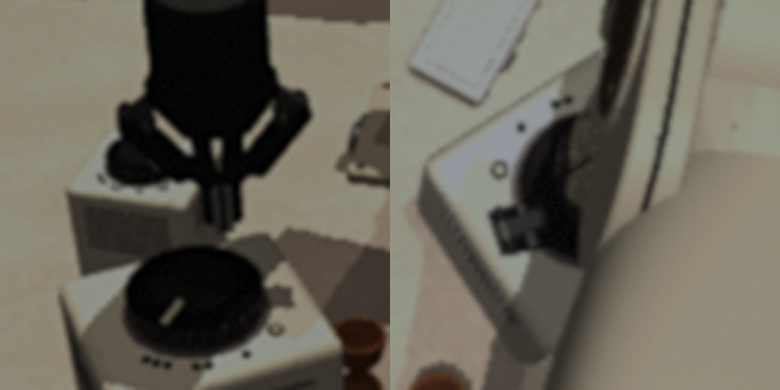

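The scene view shows the shut tip ending at about (264,176), but the reported TCP projects to (265,186). The dark shape in the top view at about (377,247) looks like the gripper's shadow. I'll check how well the TCP readings match the camera, using the starting picture too.

```bash
python3 - <<'E'
from h import *; import pickle
from workcell import readout,camera
S0=pickle.load(open("scene.pkl","rb"));S=camera("scene");o=readout.get_obs()
R0=Ro.from_quat([.98635,.16465,-.00018,-.00094]); p0=np.array([.1622,-.4723,.1979])
for c,x,y,pts in((S0,115,30,[p0,p0+R0.apply([0,.043,-.013]),p0+R0.apply([0,-.043,-.013])]),(S,225,120,[o["eef_pos"],[.5394,-.1153,.208],[.5394,-.1153,.186]])):
    q=proj(c,pts); print(q)
    im=cv2.resize(np.clip(c["pixels"][y:y+80,x:x+80,::-1].astype(float)*2.2,0,255).astype(np.uint8),(400,400),interpolation=cv2.INTER_CUBIC)
    for a in q: cv2.drawMarker(im,tuple(int(v) for v in (a-[x,y]+.5)*5),(0,0,255),0,14,1)
    cv2.imwrite(f"pics/e{x}.png",im)
a,b=cv2.imread("pics/e115.png"),cv2.imread("pics/e225.png");cv2.imwrite("pics/e.png",np.hstack([a,b]))
E
```

```text
[[166.85143031  98.40283667]
 [149.64768025  94.97941437]
 [181.81842005  93.0191327 ]]
[[265.49570866 186.47954258]
 [254.40141634 192.67633703]
 [255.29681874 200.97894764]]
```

View pics/e.png

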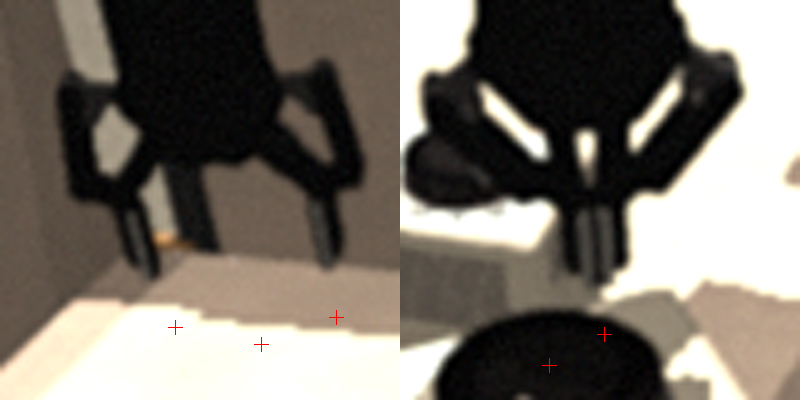

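```bash
python3 - <<'E'
from h import *; import pickle
S=pickle.load(open("scene.pkl","rb"));T=pickle.load(open("top.pkl","rb"))
t=np.linspace(0,2*np.pi,60)
C=[.5394,-.1153]; circ=lambda r,z:np.c_[C[0]+r*np.cos(t),C[1]+r*np.sin(t),0*t+z]
y=.5848; R=np.array([[np.cos(y),-np.sin(y)],[np.sin(y),np.cos(y)]])
out=[]
for c,x0,y0,w in((S,195,150,130),(T,335,170,130)):
    im=cv2.resize(np.clip(c["pixels"][y0:y0+w,x0:x0+w,::-1]*1.6,0,255).astype(np.uint8),(390,390),interpolation=cv2.INTER_CUBIC)
    b=np.array([[-.075,-.0825],[.075,-.0825],[.075,.0825],[-.075,.0825]])@R.T+C
    for P,col in((circ(.047,.208),(0,0,255)),(circ(.047,.186),(0,255,255)),(np.c_[b,[.185]*4],(0,255,0)),(np.c_[b,[0]*4],(255,0,0))):
        q=((proj(c,P)-[x0,y0]+.5)*3).astype(int); cv2.polylines(im,[q],True,col,1)
    out.append(im); print(proj(c,[[0,0,0],[0,0,.1]]), "cam at",-cv2.Rodrigues(c["rvec"])[0].T@c["tvec"])
cv2.imwrite("pics/f.png",np.hstack(out))
E
```

```text
[[339.95250292 146.01500304]
 [341.42341397 117.95634604]] cam at [1.2356052  0.12958483 0.77848039]
[[332.93727547 497.20493086]
 [333.58676438 517.98626133]] cam at [0.39296832 0.0233914  1.07149107]
```

View pics/f.png

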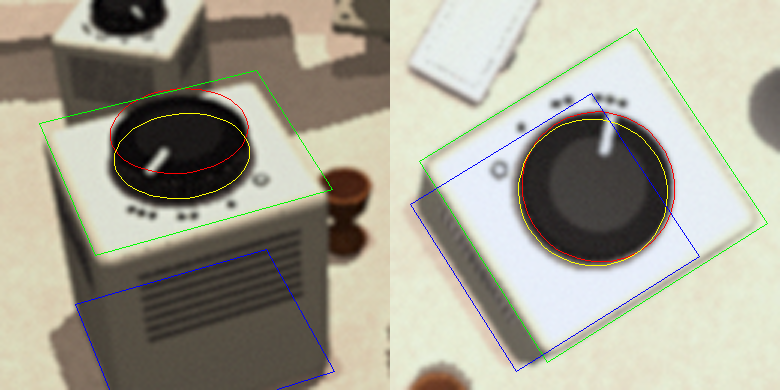

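The base origin projects correctly, but the dial sits about 2 px low in the scene view and the tool about 10 px high. I'll triangulate the marks from both views to get their true height.

```bash
cat >> h.py <<'E'
def tri(cs,uvs):
    A=np.zeros((3,3));b=np.zeros(3);L=[]
    for c,uv in zip(cs,uvs):
        p,q=ray(c,uv,.3),ray(c,uv,0.); d=(q-p)/np.linalg.norm(q-p); M=np.eye(3)-np.outer(d,d); A+=M;b+=M@p;L.append((M,p))
    X=np.linalg.solve(A,b); return X,[1e3*np.linalg.norm(M@(X-p)) for M,p in L]
E
python3 - <<'E'
from h import *; import pickle
S=pickle.load(open("scene.pkl","rb"));T=pickle.load(open("top.pkl","rb"))
s=lambda u,v:(195+u/3-.5,150+v/3-.5); t=lambda u,v:(335+(u-390)/3-.5,170+v/3-.5)
for n,a,b in(("ring",(262,180),(499,169)),("one",(231,204),(521,127)),("two",(188,216),(562,104)),("three",(141,212),(610,101)),("ptr_in",(148,168),(604,154))):
    print(n,tri((S,T),(s(*a),t(*b))))
print("egg cup/ tin etc", tri((S,T),((354,229),(293,245))))
E
```

```text
ring (array([ 0.55302399, -0.05563441,  0.18317968]), [np.float64(0.2757985961485633), np.float64(0.2757985961486007)])
one (array([ 0.5808938 , -0.06993261,  0.18291169]), [np.float64(0.33095024223363995), np.float64(0.33095024223359426)])
two (array([ 0.59682102, -0.09581907,  0.18192351]), [np.float64(0.0005704228940980968), np.float64(0.0005704228940993536)])
three (array([ 0.59953069, -0.12688429,  0.18277715]), [np.float64(0.46214786351168935), np.float64(0.46214786351173687)])
ptr_in (array([ 0.56432584, -0.12658642,  0.19139538]), [np.float64(5.325245428972406), np.float64(5.325245428972366)])
egg cup/ tin etc (array([0.51996728, 0.0953815 , 0.12359595]), [np.float64(0.8346339028477394), np.float64(0.8346339028477469)])
```

The marks triangulate to z≈0.1825 (expected 0.185), so both cameras agree with each other. It's the visible fingertip that doesn't match the reported TCP. I'll raise the tool and move it to where both cameras can see the tip, to measure that offset.

Call:
jog_arm(
  motion=[
    {"x": 0, "y": 0, "z": -60, "spin": 0, "fingers": 1},
    {"x": -55, "y": 5, "z": -70, "spin": 0, "fingers": 1},
    {"x": -110, "y": 10, "z": -70, "spin": 0, "fingers": 1},
    {"x": -165, "y": 15, "z": -70, "spin": 0, "fingers": 1},
    {"x": -220, "y": 20, "z": -70, "spin": 0, "fingers": 1},
    {"x": -250, "y": 22, "z": -70, "spin": 0, "fingers": 1},
    {"x": -250, "y": 22, "z": -70, "spin": 0, "fingers": 1},
    {"x": -250, "y": 22, "z": -70, "spin": 0, "fingers": 1},
  ],
)

```text
clock: 6.62
eef_pos: [0.2833, -0.2012, 0.2759]
tool_rot: [0.986, 0.165, 0.0, 0.0]
ft_force: [1.1, -0.5, -0.2]
grip_width: 0.0004
grasp_force: 0.0
```

```bash
python3 - <<'E'
from h import *; import pickle
from workcell import readout,camera
S=camera("scene");T=camera("top");o=readout.get_obs(); pickle.dump((S,T,o),open("g.pkl","wb"))
out=[]
for c in(S,T):
    q=proj(c,o["eef_pos"])[0]; x,y=(int(v) for v in np.clip(q-50,0,[540,380])); print(q,x,y)
    im=cv2.resize(np.clip(c["pixels"][y:y+100,x:x+100,::-1]*1.8,0,255).astype(np.uint8),(400,400),interpolation=cv2.INTER_CUBIC)
    cv2.drawMarker(im,tuple(int(v) for v in (q-[x,y]+.5)*4),(0,0,255),0,14,1); out.append(im)
cv2.imwrite("pics/g.png",np.hstack(out)); print(o["eef_pos"],o["ft_force"])
E
```

```text
[246.29847349 101.31817467] 196 51
[462.9781182  381.38414738] 412 331
[ 0.28351174 -0.20089582  0.27564422] [ 0.11136394  0.57173878 -0.01949272]
```

View pics/g.png

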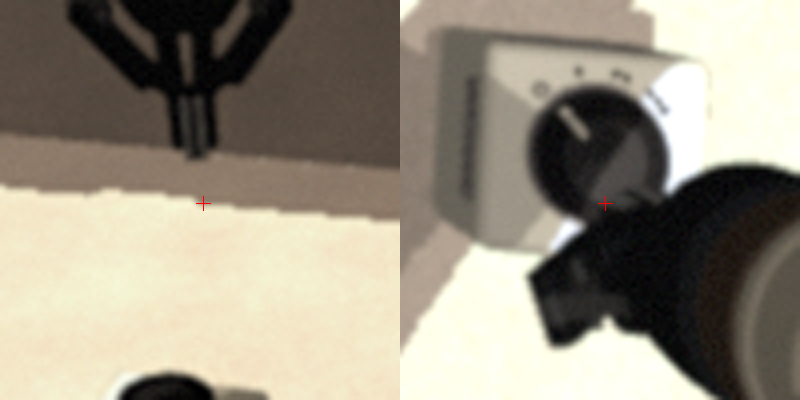

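The tip is 11 px above the projected TCP in the scene view, at (244,90) against (246,101). In the top view it's dark on dark near (463,381), so I'll enlarge that part.

```bash
python3 - <<'E'
from h import *; import pickle
S,T,o=pickle.load(open("g.pkl","rb"))
x,y=435,355
im=T["pixels"][y:y+60,x:x+80,::-1].astype(float); im=255*np.clip(im/90,0,1)**.6
im=cv2.resize(im.astype(np.uint8),(800,600),interpolation=cv2.INTER_CUBIC)
R=Ro.from_quat(o["tool_rot"])
for dz in (0,10,20,30,40):
    q=proj(T,o["eef_pos"]+[0,0,dz/1e3])[0]; print(dz,q); cv2.drawMarker(im,tuple(int(v) for v in (q-[x,y]+.5)*10),(0,0,255),0,14,1)
cv2.imwrite("pics/i.png",im)
print(ray(S,(243.8,89.8),.2756),ray(S,(243.8,89.8),.3), ray(S,(243.8,89.8),.31))
E
```

```text
0 [462.9781182  381.38414738]
10 [464.75867517 382.33188537]
20 [466.58659166 383.3048731 ]
30 [468.46378617 384.30413509]
40 [470.39228247 385.33075216]
[ 0.22557406 -0.22435324  0.2756    ] [ 0.27458126 -0.20717999  0.3       ] [ 0.29466618 -0.20014177  0.31      ]
```

View pics/i.png

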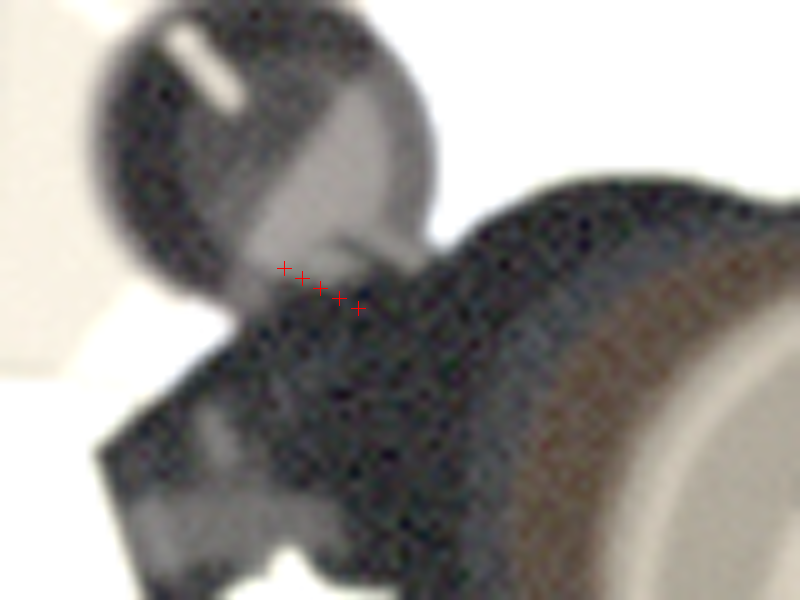

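In the top view, the point with no z offset falls on the bright dial face, and the dark finger only starts about 20–30 mm higher. So the real tip is nearly 30 mm above the reported TCP, with matching xy. That also explains why I felt no contact. I'll put a number on it from the sightings in the scene view.

```bash
python3 - <<'E'
from h import *; import pickle
S=pickle.load(open("scene.pkl","rb"))
for uv,e in(((243.8,89.8),(.2835,-.2010,.2757)),((225+195/5-.5,120+282/5-.5),(.5119,-.0991,.2057))):
    z=np.linspace(0,.05,51)
    d=[np.linalg.norm(proj(S,np.array(e)+[0,0,a])[0]-uv) for a in z]; i=np.argmin(d); print(z[i],d[i])
from workcell import readout
o=readout.get_obs();a=np.radians(150);print(totool(o,[.5394+.033*np.cos(a),-.1153+.033*np.sin(a),.2057]))
E
```

```text
0.029 1.2461361776572089
0.028 1.1115575070788757
[248.16068211 -22.40909472  69.99594409]
```

Both sightings give an offset of 28–29 mm, so I expect contact at a reported z of about 0.179. Going back over the dial.

Call:
jog_arm(
  motion=[
    {"x": 55, "y": -5, "z": 0, "spin": 0, "fingers": 1},
    {"x": 110, "y": -10, "z": 0, "spin": 0, "fingers": 1},
    {"x": 165, "y": -15, "z": 0, "spin": 0, "fingers": 1},
    {"x": 220, "y": -20, "z": 0, "spin": 0, "fingers": 1},
    {"x": 249, "y": -22, "z": 10, "spin": 0, "fingers": 1},
    {"x": 249, "y": -22, "z": 50, "spin": 0, "fingers": 1},
    {"x": 249, "y": -22, "z": 70, "spin": 0, "fingers": 1},
    {"x": 249, "y": -22, "z": 70, "spin": 0, "fingers": 1},
  ],
)

```text
clock: 7.72
eef_pos: [0.5102, -0.098, 0.2032]
tool_rot: [0.986, 0.166, -0.002, -0.001]
ft_force: [0.4, -0.7, 0.6]
grip_width: 0.0001
grasp_force: 0.0
```

Call:
jog_arm(
  motion=[
    {"x": 0, "y": 0, "z": 6, "spin": 0, "fingers": 1},
    {"x": 0, "y": 0, "z": 12, "spin": 0, "fingers": 1},
    {"x": 0, "y": 0, "z": 17, "spin": 0, "fingers": 1},
    {"x": 0, "y": 0, "z": 20, "spin": 0, "fingers": 1},
    {"x": 0, "y": 0, "z": 20, "spin": 0, "fingers": 1},
  ],
)

```text
clock: 8.35
eef_pos: [0.5108, -0.0995, 0.1856]
tool_rot: [0.986, 0.165, -0.0, -0.0]
ft_force: [-0.6, -0.1, -0.2]
grip_width: 0.0001
grasp_force: 0.0
```

Call:
jog_arm(
  motion=[
    {"x": 0, "y": 0, "z": 1, "spin": 0, "fingers": 1},
    {"x": 0, "y": 0, "z": 2, "spin": 0, "fingers": 1},
    {"x": 0, "y": 0, "z": 2, "spin": 0, "fingers": 1},
  ],
)

```text
clock: 8.72
eef_pos: [0.511, -0.0994, 0.1837]
tool_rot: [0.986, 0.165, -0.0, -0.0]
ft_force: [-0.4, -0.1, 0.2]
grip_width: -0.0001
grasp_force: 0.0
```

Call:
jog_arm(
  motion=[
    {"x": 0, "y": 0, "z": 1, "spin": 0, "fingers": 1},
    {"x": 0, "y": 0, "z": 1, "spin": 0, "fingers": 1},
  ],
)

```text
clock: 8.98
eef_pos: [0.511, -0.0994, 0.1826]
tool_rot: [0.986, 0.165, -0.0, -0.0]
ft_force: [0.4, 0.1, -0.1]
grip_width: -0.0002
grasp_force: 0.0
```

Call:
jog_arm(
  motion=[
    {"x": 0, "y": 0, "z": 1, "spin": 0, "fingers": 1},
    {"x": 0, "y": 0, "z": 1, "spin": 0, "fingers": 1},
  ],
)

```text
clock: 9.22
eef_pos: [0.5109, -0.0994, 0.1816]
tool_rot: [0.986, 0.165, -0.0, -0.0]
ft_force: [0.3, -0.1, 0.5]
grip_width: -0.0
grasp_force: 0.0
```

Call:
jog_arm(
  motion=[
    {"x": 0, "y": 0, "z": 0.5, "spin": 0, "fingers": 1},
    {"x": 0, "y": 0, "z": 0.5, "spin": 0, "fingers": 1},
  ],
)

```text
clock: 9.48
eef_pos: [0.511, -0.0994, 0.1812]
tool_rot: [0.986, 0.165, -0.0, -0.0]
ft_force: [-0.5, 0.6, -0.0]
grip_width: -0.0003
grasp_force: 0.0
```

Call:
jog_arm(
  motion=[
    {"x": 0, "y": 0, "z": 0.5, "spin": 0, "fingers": 1},
    {"x": 0, "y": 0, "z": 0.5, "spin": 0, "fingers": 1},
  ],
)

```text
clock: 9.72
eef_pos: [0.5109, -0.0994, 0.1807]
tool_rot: [0.986, 0.165, -0.0, -0.0]
ft_force: [-0.8, 0.2, -0.0]
grip_width: 0.0001
grasp_force: 0.0
```

Call:
jog_arm(
  motion=[
    {"x": 0, "y": 0, "z": 0.5, "spin": 0, "fingers": 1},
    {"x": 0, "y": 0, "z": 0.5, "spin": 0, "fingers": 1},
  ],
)

```text
clock: 9.98
eef_pos: [0.5109, -0.0994, 0.1802]
tool_rot: [0.986, 0.165, -0.0, -0.0]
ft_force: [-0.6, -0.8, 0.1]
grip_width: 0.0001
grasp_force: 0.0
```

Call:
jog_arm(
  motion=[
    {"x": 0, "y": 0, "z": 0.5, "spin": 0, "fingers": 1},
    {"x": 0, "y": 0, "z": 0.5, "spin": 0, "fingers": 1},
  ],
)

```text
clock: 10.22
eef_pos: [0.511, -0.0994, 0.1797]
tool_rot: [0.986, 0.165, -0.0, -0.0]
ft_force: [0.5, -0.1, 0.8]
grip_width: -0.0001
grasp_force: 0.0
```

Call:
jog_arm(
  motion=[
    {"x": 0, "y": 0, "z": 0.5, "spin": 0, "fingers": 1},
    {"x": 0, "y": 0, "z": 0.5, "spin": 0, "fingers": 1},
  ],
)

```text
clock: 10.48
eef_pos: [0.511, -0.0994, 0.1791]
tool_rot: [0.986, 0.165, -0.0, -0.0]
ft_force: [0.2, 0.2, 0.2]
grip_width: -0.0002
grasp_force: 0.0
```

Call:
jog_arm(
  motion=[
    {"x": 0, "y": 0, "z": 0.5, "spin": 0, "fingers": 1},
    {"x": 0, "y": 0, "z": 0.5, "spin": 0, "fingers": 1},
  ],
)

```text
clock: 10.72
eef_pos: [0.511, -0.0994, 0.1787]
tool_rot: [0.986, 0.165, -0.0, -0.0]
ft_force: [-0.0, -0.3, 0.3]
grip_width: -0.0001
grasp_force: 0.0
```

Call:
jog_arm(
  motion=[
    {"x": 0, "y": 0, "z": 0.5, "spin": 0, "fingers": 1},
    {"x": 0, "y": 0, "z": 0.5, "spin": 0, "fingers": 1},
  ],
)

```text
clock: 10.98
eef_pos: [0.5109, -0.0994, 0.1781]
tool_rot: [0.986, 0.165, -0.0, -0.0]
ft_force: [-0.1, 0.6, 0.8]
grip_width: 0.0002
grasp_force: 0.0
```

Call:
jog_arm(
  motion=[
    {"x": 0, "y": 0, "z": 0.5, "spin": 0, "fingers": 1},
    {"x": 0, "y": 0, "z": 0.5, "spin": 0, "fingers": 1},
  ],
)

```text
clock: 11.22
eef_pos: [0.5109, -0.0994, 0.1777]
tool_rot: [0.986, 0.165, -0.0, -0.0]
ft_force: [0.3, 1.1, -0.1]
grip_width: 0.0001
grasp_force: 0.0
```

Call:
jog_arm(
  motion=[
    {"x": 0, "y": 0, "z": 0.5, "spin": 0, "fingers": 1},
    {"x": 0, "y": 0, "z": 0.5, "spin": 0, "fingers": 1},
  ],
)

```text
clock: 11.48
eef_pos: [0.511, -0.0994, 0.1772]
tool_rot: [0.986, 0.165, -0.0, -0.0]
ft_force: [0.5, 0.2, -0.3]
grip_width: 0.0001
grasp_force: 0.0
```

Call:
jog_arm(
  motion=[
    {"x": 0, "y": 0, "z": 0.5, "spin": 0, "fingers": 1},
    {"x": 0, "y": 0, "z": 0.5, "spin": 0, "fingers": 1},
  ],
)

```text
clock: 11.72
eef_pos: [0.511, -0.0994, 0.1767]
tool_rot: [0.986, 0.165, -0.0, 0.0]
ft_force: [0.4, 0.1, -0.1]
grip_width: -0.0002
grasp_force: 0.0
```

Call:
jog_arm(
  motion=[
    {"x": 0, "y": 0, "z": 0.5, "spin": 0, "fingers": 1},
    {"x": 0, "y": 0, "z": 0.5, "spin": 0, "fingers": 1},
  ],
)

```text
clock: 11.98
eef_pos: [0.511, -0.0994, 0.1761]
tool_rot: [0.986, 0.165, -0.0, -0.0]
ft_force: [0.2, 1.2, -0.2]
grip_width: 0.0002
grasp_force: 0.0
```

Call:
jog_arm(
  motion=[
    {"x": 0, "y": 0, "z": 0.5, "spin": 0, "fingers": 1},
    {"x": 0, "y": 0, "z": 0.5, "spin": 0, "fingers": 1},
  ],
)

```text
clock: 12.22
eef_pos: [0.511, -0.0994, 0.1757]
tool_rot: [0.986, 0.165, -0.0, -0.0]
ft_force: [-0.4, -0.4, 0.2]
grip_width: -0.0
grasp_force: 0.0
```

Call:
jog_arm(
  motion=[
    {"x": 0, "y": 0, "z": 0.6, "spin": 0, "fingers": 1},
    {"x": 0, "y": 0, "z": 0.6, "spin": 0, "fingers": 1},
  ],
)

```text
clock: 12.48
eef_pos: [0.5111, -0.0994, 0.1754]
tool_rot: [0.986, 0.165, 0.0, 0.0]
ft_force: [-1.2, 0.6, 2.0]
grip_width: -0.0002
grasp_force: 1.2
```

Call:
jog_arm(
  motion=[
    {"x": 0, "y": 0, "z": 0.6, "spin": 0, "fingers": 1},
    {"x": 0, "y": 0, "z": 0.6, "spin": 0, "fingers": 1},
  ],
)

```text
clock: 12.72
eef_pos: [0.5111, -0.0994, 0.1753]
tool_rot: [0.986, 0.165, 0.0, 0.0]
ft_force: [-1.6, -0.1, 5.7]
grip_width: -0.0002
grasp_force: 2.8
```

Call:
jog_arm(
  motion=[
    {"x": 0, "y": 0, "z": 0.6, "spin": 0, "fingers": 1},
    {"x": 0, "y": 0, "z": 0.6, "spin": 0, "fingers": 1},
  ],
)

```text
clock: 12.98
eef_pos: [0.5111, -0.0994, 0.1753]
tool_rot: [0.986, 0.165, 0.001, 0.0]
ft_force: [-3.5, 1.3, 7.6]
grip_width: 0.0004
grasp_force: 4.1
```

```bash
python3 - <<'E'
from h import *
from workcell import readout,camera
o=readout.get_obs();S=camera("scene");out=[]
x,y=230,140
im=S["pixels"][y:y+75,x:x+75,::-1].astype(float); im=255*np.clip(im/110,0,1)**.5
im=cv2.resize(im.astype(np.uint8),(600,600),interpolation=cv2.INTER_CUBIC)
t=np.linspace(0,6.283,60);q=proj(S,np.c_[.5394+.047*np.cos(t),-.1153+.047*np.sin(t),0*t+.206])
cv2.polylines(im,[((q-[x,y]+.5)*8).astype(int)],True,(0,0,255),1)
for dz in(.0285,.033): q=proj(S,o["eef_pos"]+[0,0,dz])[0]; cv2.drawMarker(im,tuple(int(v) for v in (q-[x,y]+.5)*8),(0,255,0),0,14,1)
cv2.imwrite("pics/j.png",im); print(o["clock"],o["eef_pos"],o["ft_force"])
E
```

```text
12.975 [ 0.5111442  -0.0993724   0.17530893] [-3.48811948  1.34150857  7.5919707 ]
```

View pics/j.png

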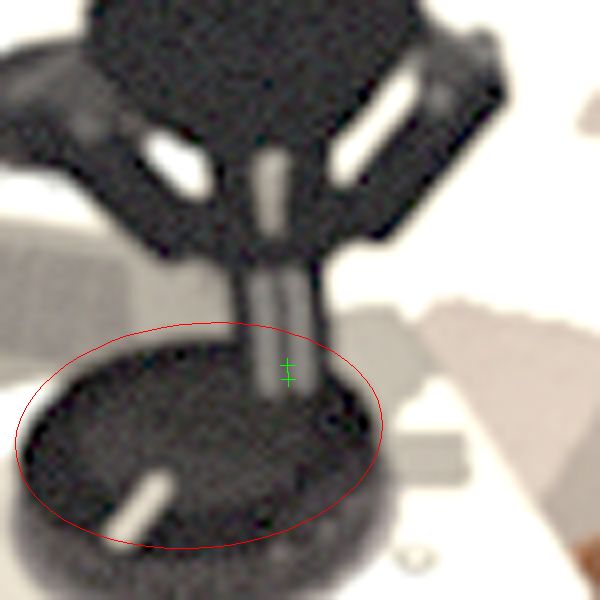

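I have contact at a reported z of 0.1753, with 7.6 N downward and the dial still on three dots (pointer at about (249,203)). The tip is on the top face. Now I'll drag it one click, 30°, anticlockwise along the arc.

Call:
jog_arm(
  motion=[
    {"x": -2.4, "y": 2.4, "z": 0, "spin": 0, "fingers": 1},
    {"x": -4.6, "y": 5.0, "z": 0, "spin": 0, "fingers": 1},
    {"x": -6.5, "y": 7.8, "z": 0, "spin": 0, "fingers": 1},
    {"x": -8.1, "y": 10.9, "z": 0, "spin": 0, "fingers": 1},
    {"x": -9.3, "y": 14.1, "z": 0, "spin": 0, "fingers": 1},
    {"x": -9.3, "y": 14.1, "z": 0, "spin": 0, "fingers": 1},
  ],
)

```text
clock: 13.78
eef_pos: [0.5081, -0.1163, 0.1753]
tool_rot: [0.986, 0.165, 0.002, 0.001]
ft_force: [-0.3, -1.2, 5.6]
grip_width: 0.0002
grasp_force: 3.0
```

```bash
cat > ptr.py <<'E'
from h import *
from workcell import readout,camera
def look(n=0):
    o=readout.get_obs();C=np.array([.5394,-.1153])
    for nm,z in(("scene",.206),("top",.206)):
        c=camera(nm); g=c["pixels"].max(2).astype(float); best=[]
        for a in range(-45,80,1):   # mean brightness along r=26..44 mm
            A=np.radians(a); P=[[C[0]+r*np.cos(A),C[1]+r*np.sin(A),z] for r in np.linspace(.028,.042,12)]
            q=proj(c,P).astype(np.float32); best.append(cv2.remap(g.astype(np.float32),q[:,0],q[:,1],1).mean())
        i=int(np.argmax(best)); print(nm,"pointer world deg",i-45,"bright",best[i],"median",np.median(best),"dial rad",np.radians(33.5+45-(i-45)))
    print(o["clock"],o["eef_pos"],o["ft_force"])
if __name__=="__main__": look()
E
python3 ptr.py
```

```text
scene pointer world deg 16 bright 86.96671 median 8.923665 dial rad 1.090830782496456
top pointer world deg 15 bright 103.57682 median 29.397867 dial rad 1.1082840750163994
13.775 [ 0.50807334 -0.11631432  0.17534455] [-0.29435866 -1.18640903  5.60382914]
```

Both views put the pointer at 15–16°; two dots is at 18.5°, so the dial followed the finger. Now the second click.

Call:
jog_arm(
  motion=[
    {"x": -0.8, "y": 3.3, "z": 0, "spin": 0, "fingers": 1},
    {"x": -1.2, "y": 6.7, "z": 0, "spin": 0, "fingers": 1},
    {"x": -1.3, "y": 10.0, "z": 0, "spin": 0, "fingers": 1},
    {"x": -1.1, "y": 13.4, "z": 0, "spin": 0, "fingers": 1},
    {"x": -0.5, "y": 16.8, "z": 0, "spin": 0, "fingers": 1},
    {"x": -0.5, "y": 16.8, "z": 0, "spin": 0, "fingers": 1},
  ],
)

```text
clock: 14.62
eef_pos: [0.5131, -0.1323, 0.1753]
tool_rot: [0.986, 0.165, 0.002, 0.001]
ft_force: [0.8, -0.6, 5.8]
grip_width: 0.0001
grasp_force: 3.0
```

```bash
python3 ptr.py
```

```text
scene pointer world deg 41 bright 131.9751 median 8.40918 dial rad 0.6544984694978736
top pointer world deg 41 bright 146.49104 median 27.046225 dial rad 0.6544984694978736
14.625 [ 0.51310583 -0.13230861  0.17532709] [ 0.79582362 -0.59196148  5.81657533]
```

The pointer is at 41° and one dot is at 48.5°, so it's inside that catch. I'll nudge 5° further, then lift straight up so the catch seats it.

Call:
jog_arm(
  motion=[
    {"x": 0.6, "y": 2.8, "z": 0, "spin": 0, "fingers": 1},
    {"x": 0.6, "y": 2.8, "z": 0, "spin": 0, "fingers": 1},
    {"x": 0.6, "y": 2.8, "z": -3, "spin": 0, "fingers": 1},
    {"x": 0.6, "y": 2.8, "z": -20, "spin": 0, "fingers": 1},
    {"x": 0.6, "y": 2.8, "z": -60, "spin": 0, "fingers": 1},
    {"x": 0.6, "y": 2.8, "z": -80, "spin": 0, "fingers": 1},
    {"x": 0.6, "y": 2.8, "z": -80, "spin": 0, "fingers": 1},
    {"x": 0.6, "y": 2.8, "z": -80, "spin": 0, "fingers": 1},
  ],
)

```text
clock: 15.72
eef_pos: [0.5126, -0.1341, 0.2525]
tool_rot: [0.986, 0.165, -0.001, -0.0]
ft_force: [-0.8, 0.6, -0.6]
grip_width: 0.0003
grasp_force: 0.0
```

```bash
python3 ptr.py; python3 - <<'E'
from h import *; import pickle
from workcell import camera
T0=pickle.load(open("top.pkl","rb"));S0=pickle.load(open("scene.pkl","rb"));S=camera("scene");T=camera("top")
k=lambda c,x,y,w,h:cv2.resize(c["pixels"][y:y+h,x:x+w,::-1],(400,400),interpolation=cv2.INTER_CUBIC)
cv2.imwrite("pics/k.png",np.hstack([k(S,140,140,250,250),k(T,260,140,250,250)]))
E
```

```text
scene pointer world deg 47 bright 124.66952 median 10.305095 dial rad 0.5497787143782138
top pointer world deg 47 bright 145.86296 median 28.624023 dial rad 0.5497787143782138
15.725 [ 0.51261451 -0.13410714  0.25253811] [-0.82238672  0.59911878 -0.58855518]
```

View pics/k.png

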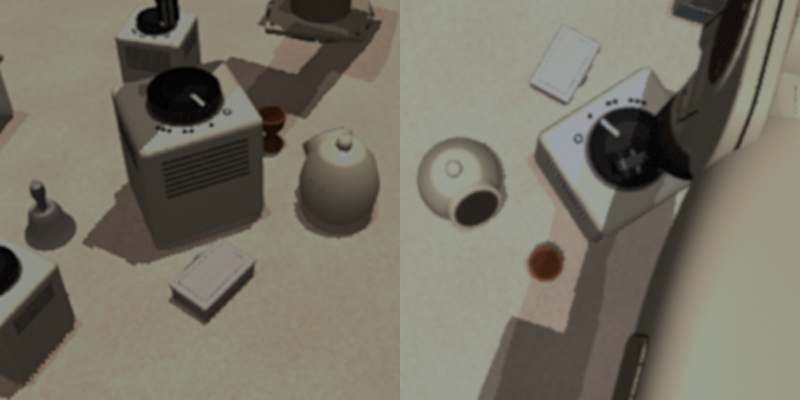

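The pointer is on the one-dot mark: crop (198,99) in the scene view and (610,127) in the top view. That reads about 0.55 rad in both, where 0.524 is exact. The unit and all four bystanders look undisturbed, and the tool is clear of everything. Handing in.

```bash
python3 -c "
from workcell import bot; print(bot.job_done())"
```

```text
the job is handed in; nothing more can be done
None
```

I turned the dial back from three dots to the one-dot night mark and handed the job in. Both cameras read it at about 0.55 rad (0.524 is exact), pressing stayed under about 10 N, and nothing else looked moved; no verdict came back.

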